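# Stand the toppled syrup bottle back in its rail and bolt the gate

## Robot

A 6-joint arm with a two-finger parallel gripper is mounted at the origin on the work surface; the furniture and walls round the work are solid. World frame = base frame: x ahead of the robot, y to its left, z up, the work surface at z = 0. Lengths are in m, angles in rad, forces in N, time in s.
With the tool pointing down it reaches from about 0.375 to 0.9 m from the base axis. Payload 3.1 kg.
Tool frame: the origin (TCP) lies between the finger pads; the fingertips stand 19 mm ahead of it and the grasp point (between the pads) is the TCP; z points along the fingers, y is the line along which they close (so a half turn about z gives the same grasp; the last joint's range is limited). The gripper opens to 87 mm and grips with 3 to 60 N. Pads are 19 mm wide; open, the fingers measure 117 mm over their backs; the gripper's body (75 mm by 190 mm) begins 51 mm behind the grasp point.
Start: joints at [1.05, 0.527, 1.433, -0, 1.181, -0.178], TCP at [0.21, 0.589, 0.242] pointing down, gripper open.
Joint ranges: [-3.08, 3.08], [-0.75, 2.2], [0.22, 2.44], [-1.43, 4.57], [0, 2.65], [-2.85, 2.85]. Speed limits (rad/s): [2.79, 2.79, 3.14, 3.14, 3.14, 3.14].

## Interface

Orientations are given as a unit quaternion [x, y, z, w].
In Python, from rig import telemetry, viewer, hand_in gives the robot as it stands. The module is installed in compiled form; this text tells all that it offers.
- The arm moves only by the shell command python3 -m creep 'ROWS' [FORCE]. ROWS is JSON, a list of rows, each an object with "translation": the shift along the tool's x, y, z in mm, a list of three; "roll": the turn about the tool's z in degrees; "gripper": the finger opening in mm, from 0 to 87. In form: [{"translation": [tx, ty, tz], "roll": roll, "gripper": gripper}, ...]. A call has 1 to 5 rows; each row is the pose to reach, as a shift and turn from the pose commanded when the call began, along the tool's axes at that moment; what a row does not reach only later rows make up. A row lasts 1/12 s, in which the tool goes at most 41.7 mm and 7.16 degrees, less where a joint would pass 70% of its speed; a pose out of reach is approached as far as the arm can. A call with a gripper value outside its range is refused whole. The fingers move at their own pace and stop on an object; FORCE is the grip in N (left out, the last holds). Time passes only in rows, so rows that repeat a pose let the fingers close. It gives the time, the measured TCP pose, the force, the opening and the grip force at its end, in the units of the state.
- telemetry.get_obs(): the state, without advancing time (a new reading comes with each control period).
- viewer.camera(name): name is "scene" or "top"; returns the picture (384x512x3 uint8, blue, green, red); there is no depth.
- viewer.camera_info(name): a dict with "intrinsics" (3x3 intrinsics, pixels), "rvec" (rotation vector, rad) and "tvec" (3), from world to camera coordinates, as OpenCV has them. Camera axes: x right, y down, z forward; pixel columns grow to the right and rows downward; lengths in m; the calibration is good to about 2 mm. A picture is of the moment at which its call begins. camera_info takes no time and is no camera call.
- hand_in(): hands the job in; it is judged then, once.
Trained networks look in the newest picture that a camera, given by its name, has taken for a name from the list of things; names that differ only in an ending like _2 or _b are one class to them, and where a whole thing is asked for, a point or a joint stands for the part that bears it (a point fixed in the world has none). Each returns a list of dicts, best first, with "p" (0 to 1); they miss things now and then, are a little off and sometimes report something else, mostly with a low value. They report only what shows in the picture. A call takes as long as a camera call. They do not tell look-alikes from the thing itself.
- viewer.recognise(camera, thing): "bbox" ([left, top, width, height] in pixels, round what is visible of it).
The state is a dict: "time": time; "q": joint angles; "joint_velocities": joint speeds; "joint_torque": joint torques, N m; "position": TCP position; "tool_rot": TCP orientation; "ft_force": force on the tool from outside, world axes, zero at the start; "moment": the same for the moment, N m; "grip_width": finger opening in m; "grip_force": force on a finger pad.
Only numpy, scipy, OpenCV 4.12 (cv2) and the standard library are available. Lean on these libraries where they do the work, as an engineer would, in place of code of your own. Each camera call takes 0.05 s, during which the arm holds its last target. There are 200 camera calls.

## Task

One syrup bottle has toppled forward out of the bottle rail. Stand it upright again in the empty place of the row, between the others and without dropping it, then swing the rail's front gate fully shut and slide its bolt all the way home into the keeper, so that the row cannot fall out again. Leave the other bottles standing in their places and do not disturb the things on the table.

Things in the scene. Friction and masses are not known exactly. Their poses are not given: they have to be found in the camera images.
- rail: fixed bottle rail: two light-wood end boards (92 mm high, inner faces at y = +-154 mm) and steel rods at the back (faces at x = +36 mm), no floor. Origin on the table, mid-lane; x to the back, y left, z up. Four bottle places at x = 0, y = 114, 38, -38, -114 mm; which is empty changes. A swinging steel gate closes its front
- gate (a joint): gate angle, rad, about a vertical hinge at (-43, 160) mm in the rail's frame: 0 = shut (lies along the rail's -y), grows as it swings out to the robot; stop 2.3. A stiff frame 310 mm long, 8 mm thick, upper bar 58 to 82 mm, lower bar 26 to 40 mm high, uprights between. Its front face (robot's side when shut) is plain 20 to 220 mm from the hinge, carries the bolt beyond that
- bolt (a joint): travel of the barrel bolt along the gate, m: 0 = withdrawn, 0.032 = home through the keeper (possible only with the gate shut). It slides away from the hinge (to the rail's -y when shut) and stays where it is left; about 2 N of friction
- bolt_knob (a point): middle of the bolt's knob: a round steel stud standing square out of the gate's front face, 11 mm thick, with a 15 mm head over its outer 12 mm, 70 mm above the table. The point is 38 mm in front of the gate's mid-plane, at the inner end of the head, 258 mm from the hinge when withdrawn; guide loops beside it reach 22 mm in front of the mid-plane
- toppled: the toppled syrup bottle, amber glass with a paper label and black cap, lying with its base in its empty place and its cap towards the robot. Origin at the centre of its base, z axis along it to the cap. 168 mm tall, body 58 mm across up to 86 mm from the base, shoulder to 115 mm, neck 30 mm across from 115 to 150 mm, cap 33 mm across from 150 to 168 mm; about 0.26 kg
- bottle_a: an equal bottle, standing in the rail; origin at the centre of its base, z up
- bottle_b: an equal bottle, standing in the rail; origin at the centre of its base, z up
- bottle_c: an equal bottle, standing in the rail; origin at the centre of its base, z up
- the_tamper: bystander: coffee tamper, 58 mm across, 95 mm tall, standing to the right of the rail; origin under its centre
- loose_lid: bystander: white cup lid, 94 mm across, 13 mm high, flat on the table in front
- teaspoon: bystander: teaspoon, 138 mm long, 12 mm high, flat on the table in front
- sachet_a: bystander: sugar sachet, 104 x 18 x 9 mm, flat on the table in front
- sachet_b: bystander: sugar sachet, 104 x 18 x 9 mm, flat on the table in front
- keeper (a point): centre of the steel keeper's square eye (15 mm wide and high, 12 mm deep along y) on the front of the rail's right (-y) end board, 70 mm above the table; the 10 mm rod enters it. Axes as the rail's
Things that resemble listed ones, but are neither listed nor needed, are in the scene too. What is shaped like the toppled but pink or red is not meant.

How it is judged:
By the outcome, as a careful person would: the job done as asked, in the order asked, and still so for the second after the job is handed in, with the robot touching nothing.
It also fails if it takes over 72 s, if anything falls off the work surface, if the arm or the gripper's body presses on something with over 40 N, if the wrist force passes 120 N, or if a joint passes its speed limit or range.

## Working session

There is one attempt and no reset: what is moved stays moved. The work goes in short steps, Python scripts to look and compute and a shell command to move; the robot and the scene stay as the last step left them, time stands still between calls to the robot, and variables do not carry over. Pictures are saved under pics/ and viewed, at most 12 in all, crops included, and the job is handed in when it is done.

```bash
mkdir -p pics; ls; python3 - <<'E'
from rig import telemetry, viewer
import cv2,numpy as np
print(telemetry.get_obs())
for c in ("scene","top"):
    im=viewer.camera(c); cv2.imwrite(f"pics/{c}0.png",cv2.resize(im,(800,600)))
    i=viewer.camera_info(c); R=cv2.Rodrigues(np.array(i["rvec"]))[0]; print(c,i, "campos",-R.T@np.array(i["tvec"]).ravel())
    for t in ["rail","gate","bolt_knob","toppled","bottle_a","the_tamper","loose_lid","teaspoon","sachet_a","keeper"]:
        try: print(t,[(np.round(d["bbox"]).tolist(),round(d["p"],2)) for d in viewer.recognise(c,t)])
        except Exception as e: print(t,e)
E
```

```text
pics
{'time': 0.0, 'q': array([ 1.04949214e+00,  5.28490409e-01,  1.43389027e+00, -1.11735952e-05,
        1.18141333e+00, -1.78532210e-01]), 'joint_velocities': array([-1.04217173e-03, -4.81946464e-04,  3.07030144e-04,  4.77048753e-05,
        4.79602915e-04, -2.79678270e-03]), 'joint_torque': array([ 1.45115901e-03, -4.40036595e+01, -1.76593906e+01,  6.33975654e-02,
        5.82370092e-02, -1.52077669e-04]), 'position': array([0.20970532, 0.58803317, 0.24056054]), 'tool_rot': array([ 1.70545996e-01,  9.85349101e-01, -1.03575227e-03, -3.72483561e-04]), 'ft_force': array([ 0.33901704,  0.44736075, -0.59097565]), 'moment': array([0.04190036, 0.03407696, 0.02300958]), 'grip_force': 0.0, 'grip_width': 0.08702781070998174}
scene {'intrinsics': array([[430.21935856,   0.        , 253.03107519],
       [  0.        , 430.21935856, 192.08318434],
       [  0.        ,   0.        ,   1.        ]]), 'rvec': array([ 2.07845768, -0.7705149 ,  0.42535046]), 'tvec': array([-0.36784535,  0.23645124,  1.18808452])} campos [-0.28713206 -0.85917171  0.88438869]
rail [([168.0, 155.0, 167.0, 67.0], 0.
[... 895 characters left out ...]
l [([144.0, 129.0, 170.0, 122.0], 0.92)]
gate [([145.0, 160.0, 66.0, 93.0], 0.62)]
bolt_knob [([145.0, 227.0, 16.0, 18.0], 0.63)]
toppled [([65.0, 212.0, 51.0, 46.0], 0.94), ([235.0, 150.0, 20.0, 57.0], 0.9), ([135.0, 272.0, 37.0, 53.0], 0.83), ([145.0, 225.0, 16.0, 19.0], 0.33)]
bottle_a [([210.0, 133.0, 22.0, 29.0], 0.81), ([162.0, 223.0, 26.0, 26.0], 0.72), ([283.0, 138.0, 25.0, 27.0], 0.7), ([260.0, 137.0, 21.0, 24.0], 0.61)]
the_tamper [([372.0, 171.0, 25.0, 24.0], 0.65)]
loose_lid [([369.0, 211.0, 29.0, 29.0], 0.87)]
teaspoon [([332.0, 223.0, 8.0, 44.0], 0.7)]
sachet_a [([136.0, 223.0, 13.0, 32.0], 0.69), ([160.0, 224.0, 29.0, 24.0], 0.47)]
keeper [([147.0, 132.0, 170.0, 120.0], 0.58)]
```

View pics/top0.png

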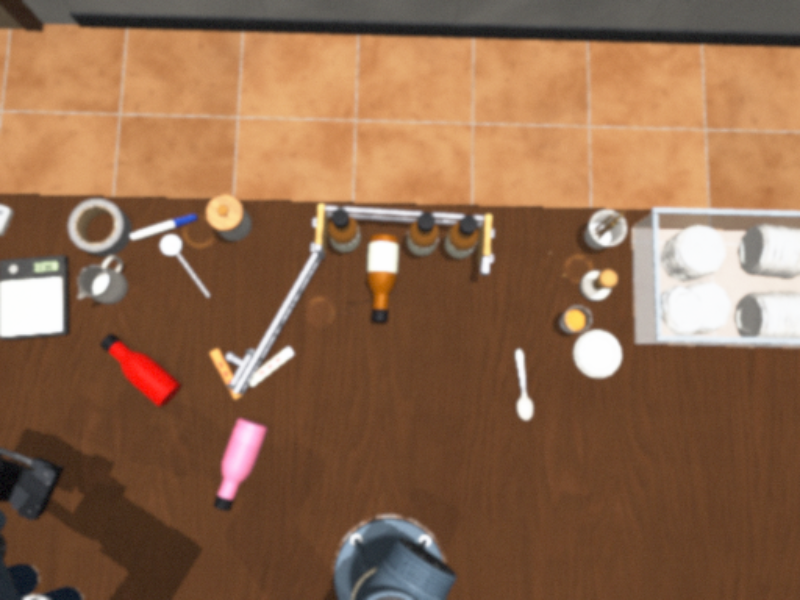

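View pics/scene0.png

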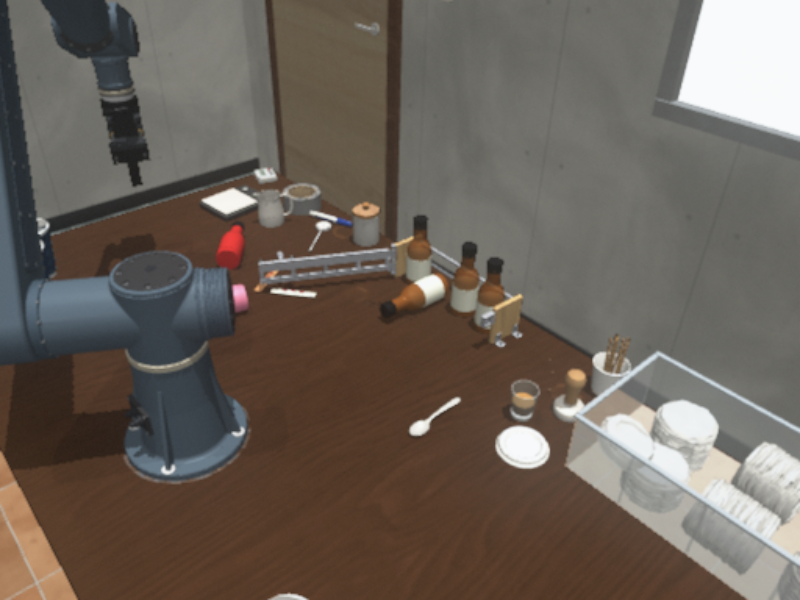

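The empty place is the second from the left. The real bottle lies at about (380,280) in the top view. The gate is open from (318,250) to (238,388), with the sachets by its free end. I'll zoom in to get precise points.

```bash
python3 - <<'E'
from rig import viewer
import cv2
im=viewer.camera("top"); cv2.imwrite("pics/top_raw.png",im)
cv2.imwrite("pics/top_crop.png",cv2.resize(im[125:265,135:335],(800,560),interpolation=cv2.INTER_CUBIC))
im=viewer.camera("scene"); cv2.imwrite("pics/scene_raw.png",im)
cv2.imwrite("pics/scene_crop.png",cv2.resize(im[125:235,160:345],(740,440),interpolation=cv2.INTER_CUBIC))
E
```

```text
(no output)
```

View pics/top_crop.png

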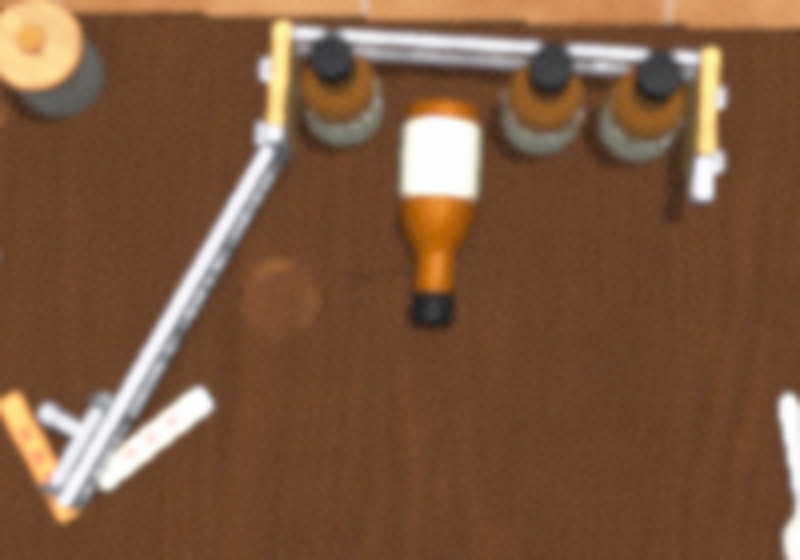

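View pics/scene_crop.png

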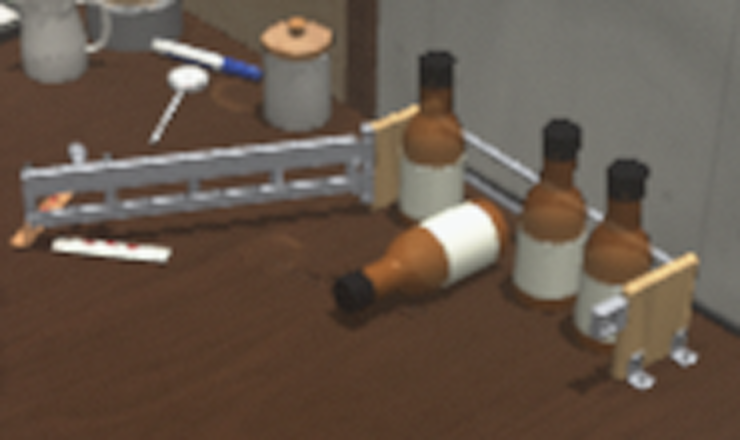

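Crop coordinates: the boards' inner top edges are at (292,22)-(286,130) and (700,48)-(696,155). Cap tops are at about (334,50), (552,60) and (660,67). The gate's top edge runs (278,148)-(68,500), with the knob head at (47,410). The toppled bottle runs from its base (440,103) to its cap (431,325). I'll fit poses to these.

```bash
cat > h.py <<'E'
import numpy as np,cv2
from rig import viewer,telemetry
from scipy.optimize import least_squares
I={c:viewer.camera_info(c) for c in("top","scene")}
def proj(c,P): i=I[c];return cv2.projectPoints(np.array(P,float).reshape(-1,1,3),i["rvec"],i["tvec"],i["intrinsics"],None)[0].reshape(-1,2)
def back(c,uv,z):
    i=I[c];R=cv2.Rodrigues(i["rvec"])[0];C=-R.T@np.ravel(i["tvec"])
    d=(R.T@np.linalg.inv(i["intrinsics"])@np.c_[np.atleast_2d(uv),np.ones(len(np.atleast_2d(uv)))].T).T
    return C+d*((z-C[2])/d[:,2])[:,None]
T=lambda p:(np.array(p,float)+.5)/4-.5+[135,125]
S=lambda p:(np.array(p,float)+.5)/4-.5+[160,125]
def rail(p,X): c,s=np.cos(p[2]),np.sin(p[2]);X=np.atleast_2d(X);return np.c_[p[0]+c*X[:,0]-s*X[:,1],p[1]+s*X[:,0]+c*X[:,1],X[:,2]]
E
python3 - <<'E'
from h import *
caps=[(0,.114,.168),(0,-.038,.168),(0,-.114,.168)]
tp=T([(334,50),(552,60),(660,67)]); sp=S([(437,60),(563,127),(629,168)])
il=T([(292,22),(286,130),(700,48),(696,155)])
print("caps top",back("top",tp,.168).round(4),"caps scene",back("scene",sp,.168).round(4))
e=back("top",il,.092); print("edges",e.round(4))
def f(p):
    r=[(proj("top",rail(p,caps))-tp).ravel(),(proj("scene",rail(p,caps))-sp).ravel()]
    c,s=np.cos(p[2]),np.sin(p[2]); y=-s*(e[:,0]-p[0])+c*(e[:,1]-p[1])
    r.append((y-[.154,.154,-.154,-.154])/.003); return np.concatenate(r)
s=least_squares(f,[.6,0,0],loss='soft_l1'); p=s.x; print("rail",p,s.fun.round(1))
np.save("rail.npy",p)
print("board corners rail-x", ((e[:,0]-p[0])*np.cos(p[2])+(e[:,1]-p[1])*np.sin(p[2])).round(4))
def loc(P): 
    d=P[:,:2]-p[:2]; c,s=np.cos(p[2]),np.sin(p[2]); return np.c_[c*d[:,0]+s*d[:,1],-s*d[:,0]+c*d[:,1]]
g=back("top",T([(278,148),(68,500)]),.082); print("gate",g.round(4),loc(g).round(4)); h=rail(p,[-.043,.160,.082])[0]
d=g[1]-g[0]; dl=loc(g)[1]-loc(g)[0]; print("len",np.hypot(*d[:2]),"angle",np.arctan2(-dl[0],-dl[1]),"hinge exp",h)
k=back("top",T([(47,410)]),.07);print("knob",k.round(4),loc(k).round(4))
b=back("top",T([(442,135),(431,310)]),.029+.0); print("bottle axis pts",b.round(4),loc(b).round(4))
b=back("top",T([(440,101),(431,327)]),.029); print("bottle ends z.029",b.round(4),loc(b).round(4),"len",np.linalg.norm(b[1]-b[0]))
b=back("scene",S([(350,291)]),.029);print("cap scene",b.round(4),loc(b).round(4))
for t in[("board_front_right",(706,155),.092),("keeper",(704,180),.078),("tamper?",(0,0),0)]:
    q=back("top",T([t[1]]),t[2]);print(t[0],q.round(4),loc(q).round(4))
E
```

```text
caps top [[ 0.6542  0.1015  0.168 ]
 [ 0.6508 -0.0508  0.168 ]
 [ 0.6477 -0.1264  0.168 ]] caps scene [[ 0.6475  0.101   0.168 ]
 [ 0.649  -0.0496  0.168 ]
 [ 0.643  -0.1275  0.168 ]]
edges [[ 0.6969  0.1393  0.092 ]
 [ 0.6145  0.1408  0.092 ]
 [ 0.6846 -0.1651  0.092 ]
 [ 0.6029 -0.1624  0.092 ]]
rail [ 0.65011738 -0.01202607 -0.02568855] [-0.2  0.4 -0.3  0.6 -0.1  0.2  1.  -0.6  0.1  0.   0.5 -0.6 -0.5 -0.7
  0.6  0.8]
board corners rail-x [ 0.0429 -0.0396  0.0384 -0.0433]
gate [[0.603  0.1473 0.082 ]
 [0.3402 0.2887 0.082 ]] [[-0.0512  0.1581]
 [-0.3176  0.2927]]
len 0.2984899351261788 angle 2.0387462172672337 hinge exp [0.61124129 0.14902563 0.082     ]
knob [[0.4055 0.3103 0.07  ]] [[-0.2528  0.3159]]
bottle axis pts [[0.6285 0.0264 0.029 ]
 [0.4913 0.0315 0.029 ]] [[-0.0226  0.0378]
 [-0.1599  0.0395]]
bottle ends z.029 [[0.6556 0.0286 0.029 ]
 [0.4782 0.0312 0.029 ]] [[ 0.0044  0.0407]
 [-0.173   0.0388]] len 0.17737679954781904
cap scene [[0.4905 0.0325 0.029 ]] [[-0.1607  0.0404]]
board_front_right [[ 0.6031 -0.1698  0.092 ]] [[-0.0429 -0.1589]]
keeper [[ 0.5872 -0.1704  0.078 ]] [[-0.0588 -0.1599]]
tamper? [[0.7373 0.3826 0.    ]] [[0.077  0.3967]]
```

```bash
cat > to.py <<'E'
# remaining shift (mm, tool axes) and roll (deg) to a rail-frame point; tool y along rail y + extra deg
import sys
from h import *
from scipy.spatial.transform import Rotation as Ro
p=np.load("rail.npy");o=telemetry.get_obs()
x,y,z,*a=map(float,sys.argv[1:]);R=Ro.from_quat(o["tool_rot"])
t=rail(p,[x/1e3,y/1e3,z/1e3])[0];d=R.inv().apply(t-o["position"])*1e3
hy=R.as_matrix()[:,1];h=np.degrees(np.arctan2(hy[1],hy[0]));w=90+np.degrees(p[2])+(a[0] if a else 0)
P=o["position"]-[p[0],p[1],0];c,s=np.cos(p[2]),np.sin(p[2])
print("t",round(o["time"],2),"tool",d.round(1),"roll",round(-(w-h),1),"railpos",(np.array([c*P[0]+s*P[1],-s*P[0]+c*P[1],P[2]])*1e3).round(1),"F",o["ft_force"].round(1),"w",round(o["grip_width"]*1e3,1),"gf",round(o["grip_force"],1),"q",o["q"].round(2),"target",t.round(3))
E
python3 -m creep '[{"translation":[-29,-28,0],"roll":-6,"gripper":60},{"translation":[-58,-55,0],"roll":-12,"gripper":60},{"translation":[-87,-83,0],"roll":-18.2,"gripper":60},{"translation":[-116,-110,0],"roll":-18.2,"gripper":60},{"translation":[-145,-138,0],"roll":-18.2,"gripper":60}]' 10
python3 to.py -160 39.3 160
```

```text
time: 1.62
position: [0.3007, 0.4085, 0.2417]
tool_rot: [0.012, 1.0, 0.0, 0.0]
ft_force: [1.6, 0.9, -0.1]
grip_width: 0.0633
grip_force: 0.0
t 1.62 tool [-199.4 -372.5   81.7] roll 0.1 railpos [-360.1  411.5  241.7] F [ 1.6  0.9 -0.1] w 63.3 gf 0.0 q [ 0.72  0.37  1.72 -0.    1.05 -0.83] target [0.491 0.031 0.16 ]
```

```bash
python3 -m creep '[{"translation":[-18,-35,0],"roll":0,"gripper":60},{"translation":[-37,-70,0],"roll":0,"gripper":60},{"translation":[-55,-105,0],"roll":0,"gripper":60},{"translation":[-74,-140,0],"roll":0,"gripper":60},{"translation":[-92,-175,0],"roll":0,"gripper":60}]' >/dev/null
python3 -m creep '[{"translation":[-18,-35,12],"roll":0,"gripper":60},{"translation":[-37,-70,24],"roll":0,"gripper":60},{"translation":[-55,-105,36],"roll":0,"gripper":60},{"translation":[-74,-140,48],"roll":0,"gripper":60},{"translation":[-92,-175,60],"roll":0,"gripper":60}]' >/dev/null
python3 to.py -160 39.3 30
```

```text
t 2.45 tool [-15.2 -21.7 151.4] roll 0.0 railpos [-175.4   61.   181.3] F [ 0.2  1.1 -0.3] w 60.0 gf 0.0 q [-0.12  0.43  1.85  0.    0.86 -1.67] target [0.491 0.031 0.03 ]
```

```bash
python3 -m creep '[{"translation":[-8,-10,30],"roll":0,"gripper":60},{"translation":[-14,-20,60],"roll":0,"gripper":60},{"translation":[-14,-20,80],"roll":0,"gripper":60},{"translation":[-14,-20,80],"roll":0,"gripper":60},{"translation":[-14,-20,80],"roll":0,"gripper":60}]' >/dev/null
python3 to.py -160 39.3 30; python3 - <<'E'
from h import *
a=viewer.camera("top")[125:265,135:335];b=viewer.camera("scene")[125:235,160:345]
cv2.imwrite("pics/v1.png",np.vstack([cv2.resize(a,(560,392)),cv2.resize(b[:, :],(560,208))[:208]]))
E
```

```text
t 2.87 tool [-3.3 -3.6 70.9] roll 0.0 railpos [-163.1   42.9  100.9] F [-0.7  0.5  0.6] w 60.1 gf 0.0 q [-0.16  0.58  1.89  0.    0.67 -1.7 ] target [0.491 0.031 0.03 ]
```

View pics/v1.png

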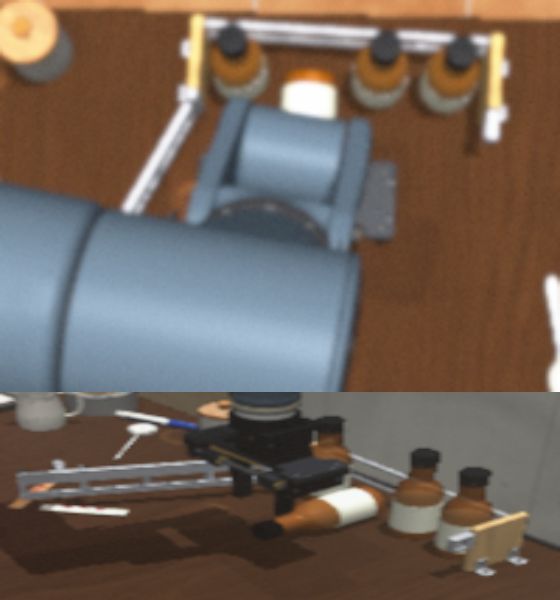

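The view shows the fingers over the bottle's neck and cap, with the long side of the gripper body along the rail. Next I descend and grip.

```bash
python3 -m creep '[{"translation":[-3,-3,25],"roll":0,"gripper":60},{"translation":[-3,-3,50],"roll":0,"gripper":60},{"translation":[-3,-3,70],"roll":0,"gripper":60},{"translation":[-3,-3,70],"roll":0,"gripper":60},{"translation":[-3,-3,70],"roll":0,"gripper":60}]' >/dev/null
python3 to.py -160 39.3 30
python3 -m creep '[{"translation":[0,0,0],"roll":0,"gripper":40},{"translation":[0,0,0],"roll":0,"gripper":25},{"translation":[0,0,0],"roll":0,"gripper":20},{"translation":[0,0,0],"roll":0,"gripper":20},{"translation":[0,0,0],"roll":0,"gripper":20}]' 10 >/dev/null
python3 -m creep '[{"translation":[0,0,0],"roll":0,"gripper":20},{"translation":[0,0,0],"roll":0,"gripper":20}]' 10 >/dev/null
python3 to.py -160 39.3 30
```

```text
t 3.38 tool [ 0.8 -1.1  2.3] roll 0.1 railpos [-159.2   40.4   32.3] F [-0.3 -0.4 -0.5] w 60.1 gf 0.0 q [-0.16  0.72  1.91 -0.    0.51 -1.71] target [0.491 0.031 0.03 ]
t 3.97 tool [ 0.8 -0.5  1.8] roll 0.0 railpos [-159.2   39.8   31.8] F [0.2 0.2 0.4] w 32.9 gf 10.0 q [-0.16  0.72  1.91 -0.    0.51 -1.71] target [0.491 0.031 0.03 ]
```

```bash
python3 -m creep '[{"translation":[6,1,0],"roll":0,"gripper":20},{"translation":[12,1,0],"roll":0,"gripper":20},{"translation":[18,2,0],"roll":0,"gripper":20},{"translation":[25,2,0],"roll":0,"gripper":20},{"translation":[25,2,0],"roll":0,"gripper":20}]' 12 >/dev/null
python3 to.py -184 38 32
python3 -m creep '[{"translation":[-3.1,0,-13.4],"roll":0,"gripper":20},{"translation":[-7.4,0,-26.5],"roll":0,"gripper":20},{"translation":[-12.8,0,-39.1],"roll":0,"gripper":20},{"translation":[-19.3,0,-51.3],"roll":0,"gripper":20},{"translation":[-26.8,0,-62.8],"roll":0,"gripper":20}]' 12 >/dev/null
python3 to.py 0 38 158;python3 - <<'E'
from h import *
b=viewer.camera("scene")[125:235,160:345]
cv2.imwrite("pics/v2.png",cv2.resize(b,(740,440)))
E
```

```text
t 4.38 tool [-3.4 -4.3 -0.6] roll 0.0 railpos [-187.4   42.3   31.4] F [-1.3 -1.2  1. ] w 32.5 gf 12.0 q [-0.17  0.71  1.98 -0.    0.46 -1.71] target [0.467 0.031 0.032]
t 4.8 tool [-159.5   -4.3  -64.4] roll 0.0 railpos [-159.9   42.2   94.4] F [-0.6 -0.8 -0.8] w 32.9 gf 12.0 q [-0.16  0.6   1.88 -0.    0.67 -1.7 ] target [0.651 0.026 0.158]
```

View pics/v2.png

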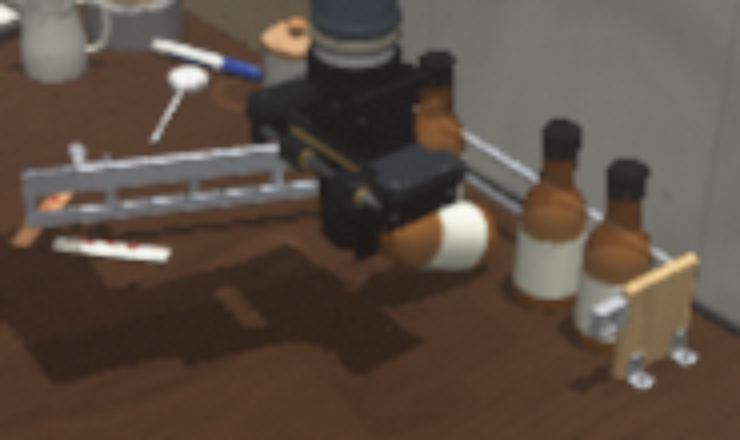

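```bash
python3 -m creep '[{"translation":[-8.5,-1,-10.8],"roll":0,"gripper":20},{"translation":[-17.9,-2,-20.9],"roll":0,"gripper":20},{"translation":[-28.1,-3,-30],"roll":0,"gripper":20},{"translation":[-39.1,-4,-38.3],"roll":0,"gripper":20},{"translation":[-50.8,-4,-45.5],"roll":0,"gripper":20}]' 12 >/dev/null
python3 to.py 0 38 158
python3 -m creep '[{"translation":[-12.3,0,-6.3],"roll":0,"gripper":20},{"translation":[-25,0,-11.4],"roll":0,"gripper":20},{"translation":[-38.2,0,-15.5],"roll":0,"gripper":20},{"translation":[-51.7,0,-18.3],"roll":0,"gripper":20},{"translation":[-65.3,0,-19.9],"roll":0,"gripper":20}]' 12 >/dev/null
python3 to.py 0 38 158;python3 - <<'E'
from h import *
b=viewer.camera("scene")[125:235,160:345]
cv2.imwrite("pics/v3.png",cv2.resize(b,(740,440)))
E
```

```text
t 5.27 tool [-109.4   -0.4  -19.3] roll 0.0 railpos [-109.5   38.3  139.4] F [-2.5  0.9  1.7] w 32.5 gf 12.0 q [-0.15  0.57  1.73 -0.    0.85 -1.7 ] target [0.651 0.026 0.158]
t 5.68 tool [-41.9  -0.2   2.6] roll 0.0 railpos [-41.9  38.2 160.6] F [-1.2 -0.3  7.6] w 32.4 gf 12.0 q [-0.14  0.61  1.55  0.    0.99 -1.68] target [0.651 0.026 0.158]
```

View pics/v3.png

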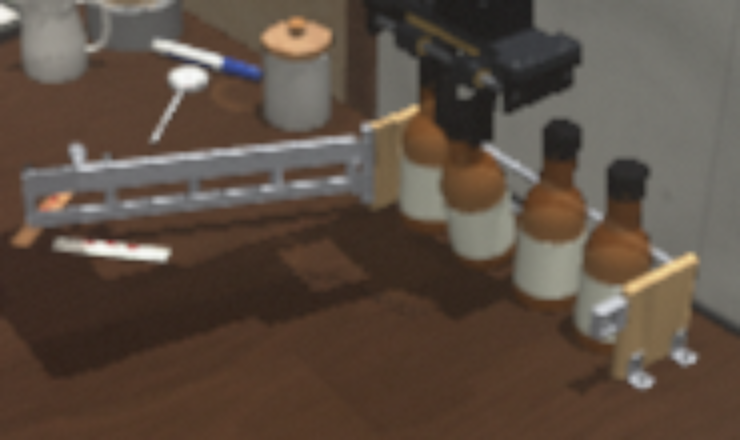

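```bash
python3 -m creep '[{"translation":[-8,0,-3],"roll":0,"gripper":20},{"translation":[-16,0,-4],"roll":0,"gripper":20},{"translation":[-24,0,-4],"roll":0,"gripper":20},{"translation":[-32,0,-4],"roll":0,"gripper":20},{"translation":[-40,0,-3.5],"roll":0,"gripper":20}]' 10 >/dev/null
python3 -m creep '[{"translation":[0,0,0],"roll":0,"gripper":20},{"translation":[0,0,0],"roll":0,"gripper":20}]' >/dev/null
python3 to.py 0 38 158;python3 - <<'E'
from h import *
b=viewer.camera("scene")[125:235,160:345]
cv2.imwrite("pics/v4.png",cv2.resize(b,(740,440)))
E
```

```text
t 6.32 tool [-1.5  0.   4.6] roll 0.0 railpos [ -1.5  38.  162.6] F [ 0.3  0.6 -3.6] w 32.6 gf 10.0 q [-0.13  0.65  1.44 -0.    1.06 -1.68] target [0.651 0.026 0.158]
```

View pics/v4.png

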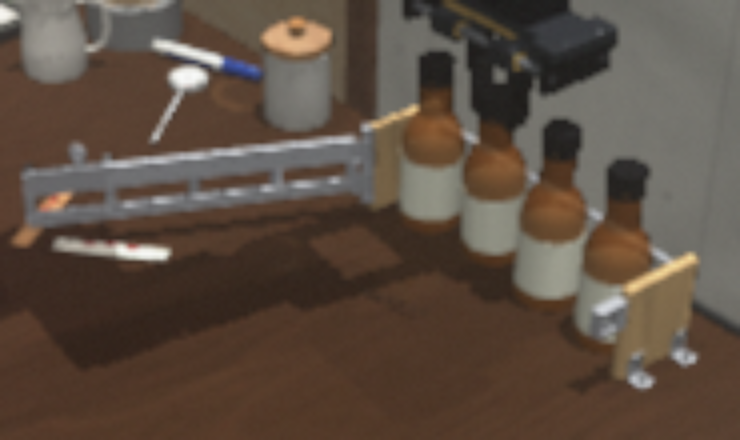

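The bottle is upright in line with the others, base at about (490,258), and hangs just off the table (Fz about -3.6 N). I'll lower it gently until Fz turns.

```bash
python3 -m creep '[{"translation":[-1,0,0.7],"roll":0,"gripper":20},{"translation":[-1,0,1.4],"roll":0,"gripper":20},{"translation":[-1,0,2],"roll":0,"gripper":20},{"translation":[-1,0,2],"roll":0,"gripper":20}]' >/dev/null
python3 to.py 0 38 158
python3 -m creep '[{"translation":[0,0,0.5],"roll":0,"gripper":20},{"translation":[0,0,1],"roll":0,"gripper":20},{"translation":[0,0,1],"roll":0,"gripper":20}]' >/dev/null
python3 to.py 0 38 158
```

```text
t 6.7 tool [-0.5 -0.   3.6] roll 0.0 railpos [ -0.5  38.  161.6] F [-0.8  0.6 -1.7] w 32.7 gf 10.0 q [-0.13  0.65  1.43  0.    1.05 -1.68] target [0.651 0.026 0.158]
t 6.95 tool [0.2 0.  3.4] roll 0.0 railpos [  0.2  38.  161.4] F [0.3 0.3 4.8] w 32.9 gf 10.0 q [-0.13  0.65  1.43  0.    1.05 -1.68] target [0.651 0.026 0.158]
```

```bash
python3 -m creep '[{"translation":[0,0,-0.5],"roll":0,"gripper":45},{"translation":[0,0,-0.5],"roll":0,"gripper":55},{"translation":[0,0,-0.5],"roll":0,"gripper":55},{"translation":[0,0,-0.5],"roll":0,"gripper":55}]' >/dev/null
python3 to.py 0 38 158
python3 -m creep '[{"translation":[0,0,-10],"roll":0,"gripper":55},{"translation":[0,0,-25],"roll":0,"gripper":55},{"translation":[0,0,-45],"roll":0,"gripper":55},{"translation":[0,0,-65],"roll":0,"gripper":55}]' >/dev/null
python3 -m creep '[{"translation":[38,12,0],"roll":0,"gripper":0},{"translation":[76,40,0],"roll":0,"gripper":0},{"translation":[110,70,0],"roll":0,"gripper":0},{"translation":[140,100,0],"roll":0,"gripper":0},{"translation":[165,130,0],"roll":0,"gripper":0}]' >/dev/null
python3 to.py -190 281 66
python3 - <<'E'
import numpy as np
p=None
for a in np.radians([115,105,95,85,75,65,55,45,35,25,17]):
    s,c=np.sin(a),np.cos(a);d=4+abs(c)*9.5+abs(s)*15
    print(round(np.degrees(a)),np.round([-43-185*s-d*c,160-185*c+d*s]))
E
```

```text
t 7.28 tool [-0.8 -0.   2.3] roll 0.0 railpos [ -0.8  38.  160.3] F [-0.6  0.4  1.1] w 50.7 gf 0.0 q [-0.13  0.66  1.44 -0.    1.05 -1.68] target [0.651 0.026 0.158]
t 8.03 tool [ 27.5 118.1 160.5] roll -0.1 railpos [-162.7  162.9  226.5] F [0.9 0.  0.9] w 29.5 gf 0.0 q [ 0.09  0.4   1.72  0.    1.02 -1.46] target [0.467 0.274 0.066]
115 [-202.  258.]
105 [-216.  228.]
95 [-226.  196.]
85 [-229.  164.]
75 [-227.  132.]
65 [-220.  101.]
55 [-207.   72.]
45 [-189.   44.]
35 [-166.   20.]
25 [-138.    0.]
17 [-114.  -12.]
```

```bash
python3 -m creep '[{"translation":[8,35,0],"roll":0,"gripper":0},{"translation":[16,70,0],"roll":0,"gripper":0},{"translation":[25,105,10],"roll":0,"gripper":0},{"translation":[25,116,45],"roll":0,"gripper":0},{"translation":[25,116,85],"roll":0,"gripper":0}]' >/dev/null
python3 -m creep '[{"translation":[0,0,40],"roll":0,"gripper":0},{"translation":[0,0,74],"roll":0,"gripper":0},{"translation":[0,0,74],"roll":0,"gripper":0},{"translation":[0,0,74],"roll":0,"gripper":0}]' >/dev/null
python3 to.py -202 258 66; python3 - <<'E'
from h import *
a=viewer.camera("top")[115:275,100:340];b=viewer.camera("scene")[115:245,150:345]
cv2.imwrite("pics/v5.png",np.hstack([cv2.resize(a,(400,267))[:264],cv2.resize(b,(400,267))[:264]]))
p=np.load("rail.npy");print([d["bbox"] for d in viewer.recognise("scene","bottle_a")], proj("scene",rail(p,[0,.038,.168])),proj("scene",rail(p,[0,.038,0])))
E
```

```text
t 8.78 tool [ 15.1 -20.1  -0.2] roll 0.0 railpos [-186.9  278.1   65.7] F [-0.6 -0.4  0.7] w 0.5 gf 0.0 q [ 0.32  0.69  1.77  0.    0.69 -1.23] target [0.455 0.251 0.066]
[[306.1, 162.9, 19.8, 52.1], [260.0, 139.1, 15.8, 44.1], [286.5, 152.9, 21.1, 50.8]] [[284.67699987 147.45150236]] [[281.81594702 188.0820162 ]]
```

View pics/v5.png

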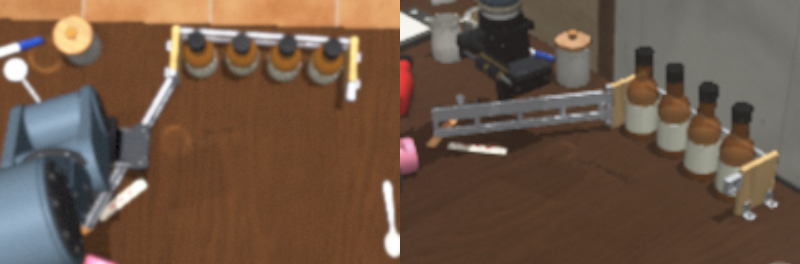

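All four bottles stand in a row and the closed fingers are on the front side of the gate, so I can start pushing it shut.

```bash
python3 -m creep '[{"translation":[8,-10,0],"roll":0,"gripper":0},{"translation":[15,-20,0],"roll":0,"gripper":0},{"translation":[22,-35,0],"roll":0,"gripper":0},{"translation":[29,-50,0],"roll":0,"gripper":0},{"translation":[34,-66,0],"roll":0,"gripper":0}]'
python3 to.py -221 212 66
python3 -m creep '[{"translation":[5,-16,0],"roll":0,"gripper":0},{"translation":[7,-32,0],"roll":0,"gripper":0},{"translation":[8,-48,0],"roll":0,"gripper":0},{"translation":[7,-64,0],"roll":0,"gripper":0},{"translation":[6,-80,0],"roll":0,"gripper":0}]' | grep force
python3 to.py -227 132 66
```

```text
time: 9.35
position: [0.4382, 0.2063, 0.0699]
tool_rot: [0.012, 1.0, 0.001, 0.004]
ft_force: [1.8, 1.5, 0.3]
grip_width: 0.0009
grip_force: 0.6
t 9.35 tool [ 3.6 -0.8  3.8] roll 0.1 railpos [-217.4  212.8   69.9] F [1.8 1.5 0.3] w 0.9 gf 0.6 q [ 0.21  0.64  1.92  0.    0.57 -1.34] target [0.435 0.206 0.066]
ft_force: [0.9, 1.1, 0.1]
grip_force: 0.7
t 9.77 tool [4.1 0.  3.6] roll 0.0 railpos [-222.9  132.    69.6] F [0.9 1.1 0.1] w 0.4 gf 0.7 q [ 0.03  0.62  2.01  0.    0.5  -1.51] target [0.427 0.126 0.066]
```

```bash
python3 -m creep '[{"translation":[-3,-16,0],"roll":0,"gripper":0},{"translation":[-7,-31,0],"roll":0,"gripper":0},{"translation":[-13,-46,0],"roll":0,"gripper":0},{"translation":[-20,-60,0],"roll":0,"gripper":0},{"translation":[-29,-74,0],"roll":0,"gripper":0}]' | grep force
python3 to.py -198 58 66
python3 -m creep '[{"translation":[-9,-14,0],"roll":0,"gripper":0},{"translation":[-20,-26,0],"roll":0,"gripper":0},{"translation":[-32,-38,0],"roll":0,"gripper":0},{"translation":[-46,-48,0],"roll":0,"gripper":0},{"translation":[-60,-58,0],"roll":0,"gripper":0}]' | grep force
python3 to.py -138 0 66
python3 -m creep '[{"translation":[20,0,0],"roll":0,"gripper":0},{"translation":[50,0,-20],"roll":0,"gripper":0},{"translation":[80,0,-40],"roll":0,"gripper":30},{"translation":[80,0,-40],"roll":0,"gripper":30}]' |grep force
python3 - <<'E'
from h import *
a=viewer.camera("top")[115:275,100:340];b=viewer.camera("scene")[115:245,150:345]
cv2.imwrite("pics/v6.png",np.hstack([cv2.resize(a,(400,267))[:264],cv2.resize(b,(400,267))[:264]]))
E
```

```text
ft_force: [0.4, 2.3, -0.2]
grip_force: 0.7
t 10.18 tool [3.  0.3 3.5] roll -0.0 railpos [-195.    57.7   69.5] F [ 0.4  2.3 -0.2] w 0.6 gf 0.7 q [-0.13  0.62  1.98  0.    0.53 -1.68] target [0.454 0.051 0.066]
ft_force: [-1.1, 1.2, 0.3]
grip_force: 0.6
t 10.6 tool [2.8 0.4 2.8] roll -0.0 railpos [-135.2   -0.4   68.9] F [-1.1  1.2  0.3] w 0.5 gf 0.6 q [-0.23  0.66  1.84  0.    0.63 -1.78] target [ 0.512 -0.008  0.066]
ft_force: [-0.4, 0.6, 0.1]
grip_force: 0.0
```

View pics/v6.png

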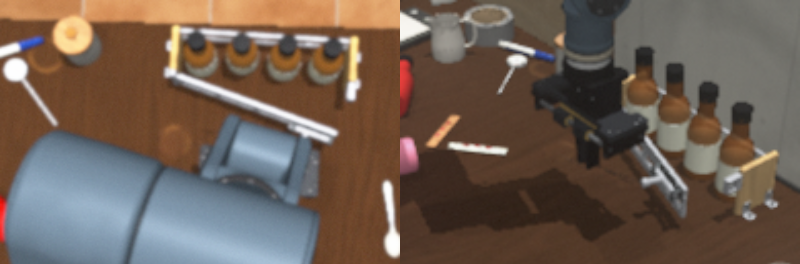

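The gate is now about 20° from shut, with its end at (335,135) in the top view and the knob at about (648,182) in the scene view. I'll measure both.

```bash
python3 - <<'E'
from h import *
p=np.load("rail.npy")
def loc(P): 
    d=P[:,:2]-p[:2]; c,s=np.cos(p[2]),np.sin(p[2]); return (1e3*np.c_[c*d[:,0]+s*d[:,1],-s*d[:,0]+c*d[:,1]]).round(1)
e=loc(back("top",[[335/1.667+100,135/1.667+115]],.082))[0];print("end",e,np.degrees(np.arctan2(-43-e[0],160-e[1])))
k=loc(back("scene",[[150+248*.4875,115+182*.487]],.07))[0];print("knob scene",k)
for a in (17,20,23,26):
    s,c=np.sin(np.radians(a)),np.cos(np.radians(a))
    print(a,[(np.round([-43-r*s-38*c,160-r*c+38*s])) for r in(258,290)], proj("scene",rail(p,[[(-43-r*s-44*c)/1e3,(160-r*c+44*s)/1e3,.07] for r in (258,290)])).round(1).tolist())
E
python3 to.py -170 -70 70
```

```text
end [-140.3 -133.1] 18.364546507938503
knob scene [-159.   -76.2]
17 [array([-155.,  -76.]), array([-164., -106.])] [[270.1, 203.5], [274.3, 209.2]]
20 [array([-167.,  -69.]), array([-178., -100.])] [[265.8, 203.9], [269.6, 209.8]]
23 [array([-179.,  -63.]), array([-191.,  -92.])] [[261.6, 204.2], [264.7, 210.2]]
26 [array([-190.,  -55.]), array([-204.,  -84.])] [[257.3, 204.4], [259.8, 210.5]]
t 11.03 tool [-45.5 -69.9  39.3] roll 0.0 railpos [-2.157e+02 -1.000e-01  1.090e+02] F [0.6 0.1 0.7] w 14.3 gf 0.0 q [-0.27  0.52  2.02 -0.    0.59 -1.82] target [ 0.478 -0.078  0.07 ]
```

```bash
python3 -m creep '[{"translation":[-5,-18,0],"roll":4,"gripper":48},{"translation":[-15,-36,0],"roll":8,"gripper":48},{"translation":[-30,-54,0],"roll":12,"gripper":48},{"translation":[-54,-74,0],"roll":17.5,"gripper":48},{"translation":[-54,-74,0],"roll":17.5,"gripper":48}]' | grep force
python3 -m creep '[{"translation":[0,0,0],"roll":0,"gripper":48},{"translation":[0,0,0],"roll":0,"gripper":48}]' | grep force
python3 to.py -160 -74 70 -17.5
python3 - <<'E'
from h import *
a=viewer.camera("top")[150:250,200:350];b=viewer.camera("scene")[145:245,220:345]
cv2.imwrite("pics/v7.png",np.hstack([cv2.resize(a,(400,267))[:264],cv2.resize(b,(400,320))[:264]]))
E
```

```text
ft_force: [1.3, -0.5, -0.1]
grip_force: 0.0
ft_force: [-0.8, 1.3, -0.4]
grip_force: 0.0
t 11.62 tool [-2.1  0.4 36.9] roll 0.1 railpos [-162.1  -73.7  106.9] F [-0.8  1.3 -0.4] w 46.8 gf 0.0 q [-0.39  0.57  1.88  0.    0.69 -1.63] target [ 0.488 -0.082  0.07 ]
```

View pics/v7.png

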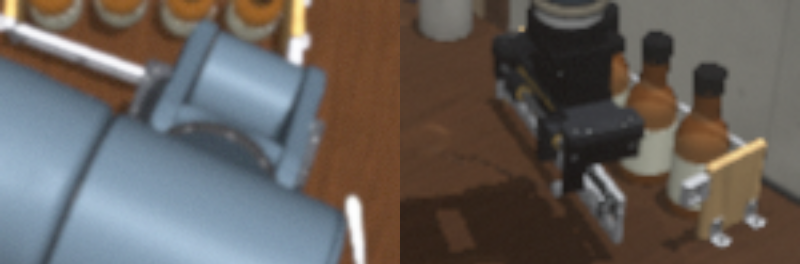

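The fingers straddle the knob's location, and the free end of the gate shows just beyond the right finger. Next I descend and grip the knob.

```bash
python3 -m creep '[{"translation":[-1,0,10],"roll":0,"gripper":48},{"translation":[-1,0,20],"roll":0,"gripper":48},{"translation":[-1,0,30],"roll":0,"gripper":48},{"translation":[-1,0,37],"roll":0,"gripper":48},{"translation":[-1,0,37],"roll":0,"gripper":48}]' | grep force
python3 to.py -160 -74 70 -17.5
python3 -m creep '[{"translation":[0,0,0],"roll":0,"gripper":30},{"translation":[0,0,0],"roll":0,"gripper":20},{"translation":[0,0,0],"roll":0,"gripper":8},{"translation":[0,0,0],"roll":0,"gripper":5},{"translation":[0,0,0],"roll":0,"gripper":5}]' 15 | grep force
python3 to.py -160 -74 70 -17.5
python3 -m creep '[{"translation":[0,0,0],"roll":0,"gripper":5},{"translation":[0,0,0],"roll":0,"gripper":5}]' | grep force
python3 to.py -160 -74 70 -17.5
```

```text
ft_force: [-0.8, -0.0, 0.3]
grip_force: 0.0
t 12.13 tool [-3.2  0.3 -2.3] roll 0.0 railpos [-163.1  -73.3   67.7] F [-0.8 -0.   0.3] w 47.8 gf 0.0 q [-0.39  0.65  1.9  -0.    0.6  -1.63] target [ 0.488 -0.082  0.07 ]
ft_force: [-0.1, -0.2, 0.7]
grip_force: 0.0
t 12.55 tool [-1.4  0.4  0.1] roll 0.0 railpos [-161.5  -74.    70.1] F [-0.1 -0.2  0.7] w 22.6 gf 0.0 q [-0.39  0.64  1.9  -0.    0.6  -1.63] target [ 0.488 -0.082  0.07 ]
ft_force: [0.3, 1.9, 1.2]
grip_force: 15.0
t 12.72 tool [-1.5  0.4  0. ] roll 0.0 railpos [-161.5  -73.9   70. ] F [0.3 1.9 1.2] w 13.9 gf 15.0 q [-0.39  0.64  1.9   0.    0.6  -1.63] target [ 0.488 -0.082  0.07 ]
```

```bash
python3 -m creep '[{"translation":[-8.2,-1.2,0],"roll":-2,"gripper":5},{"translation":[-16.4,-2.2,0],"roll":-4,"gripper":5},{"translation":[-32.4,-3.3,0],"roll":-8,"gripper":5},{"translation":[-48.4,-3.4,0],"roll":-11.5,"gripper":5},{"translation":[-62.1,-2.8,0],"roll":-14.5,"gripper":5}]' 20 | grep force
python3 -m creep '[{"translation":[0,0,0],"roll":0,"gripper":5},{"translation":[0,0,0],"roll":0,"gripper":5}]' | grep force
python3 to.py -90 -98 70
```

```text
ft_force: [-0.4, 2.3, 1.2]
grip_force: 20.0
ft_force: [-0.7, -1.3, 2.4]
grip_force: 20.0
t 13.3 tool [-12.8  -1.7   0. ] roll -3.0 railpos [-102.7  -95.7   70. ] F [-0.7 -1.3  2.4] w 13.4 gf 20.0 q [-0.39  0.69  1.74 -0.    0.71 -1.88] target [ 0.558 -0.108  0.07 ]
```

```bash
python3 -m creep '[{"translation":[-4,-0.5,0],"roll":-1,"gripper":5},{"translation":[-8,-1,0],"roll":-2,"gripper":5},{"translation":[-11,-1.5,0],"roll":-3,"gripper":5},{"translation":[-13,-1.7,0],"roll":-3,"gripper":5},{"translation":[-13,-1.7,0],"roll":-3,"gripper":5}]' | grep force
python3 to.py -90 -98 70
python3 -m creep '[{"translation":[-1.5,0,0],"roll":0,"gripper":5},{"translation":[-3,0,0],"roll":0,"gripper":5},{"translation":[-3,0,0],"roll":0,"gripper":5}]' | grep force
python3 to.py -90 -98 70
```

```text
ft_force: [1.0, -2.5, 3.5]
grip_force: 20.0
t 13.72 tool [ 0.2 -0.2 -0. ] roll 0.0 railpos [-89.8 -97.8  70. ] F [ 1.  -2.5  3.5] w 13.9 gf 20.0 q [-0.39  0.7   1.71 -0.    0.73 -1.93] target [ 0.558 -0.108  0.07 ]
ft_force: [-3.4, -0.7, 7.1]
grip_force: 20.0
t 13.97 tool [ 0.8 -0.8 -0.1] roll 0.1 railpos [-89.2 -97.2  69.9] F [-3.4 -0.7  7.1] w 13.9 gf 20.0 q [-0.39  0.7   1.7  -0.    0.74 -1.93] target [ 0.558 -0.108  0.07 ]
```

```bash
python3 -m creep '[{"translation":[-1,0,-0.5],"roll":0,"gripper":5},{"translation":[-2,0,-0.5],"roll":0,"gripper":5},{"translation":[-2,0,-0.5],"roll":0,"gripper":5}]' 25 | grep force
python3 to.py -90 -98 70
python3 -m creep '[{"translation":[0,-2,0],"roll":0,"gripper":5},{"translation":[0,-4,0],"roll":0,"gripper":5},{"translation":[0,-6,0],"roll":0,"gripper":5},{"translation":[0,-8,0],"roll":0,"gripper":5}]' | grep force
python3 to.py -90 -130 70
```

```text
ft_force: [-7.0, -0.8, 6.3]
grip_force: 25.0
t 14.22 tool [ 0.9 -1.4 -0.2] roll 0.1 railpos [-89.1 -96.6  69.8] F [-7.  -0.8  6.3] w 13.5 gf 25.0 q [-0.38  0.7   1.7  -0.    0.75 -1.93] target [ 0.558 -0.108  0.07 ]
ft_force: [-6.0, 2.5, 7.4]
grip_force: 25.0
t 14.55 tool [  0.8 -26.3  -0.3] roll 0.0 railpos [ -89.3 -103.7   69.8] F [-6.   2.5  7.4] w 14.1 gf 25.0 q [-0.4   0.7   1.7   0.    0.75 -1.94] target [ 0.557 -0.14   0.07 ]
```

Gate shut, against its stop. The bolt is sliding at about 2.5 N, so I'll carry on.

```bash
python3 -m creep '[{"translation":[0,-3,0],"roll":0,"gripper":5},{"translation":[0,-6,0],"roll":0,"gripper":5},{"translation":[0,-9,0],"roll":0,"gripper":5},{"translation":[0,-12,0],"roll":0,"gripper":5},{"translation":[0,-15,0],"roll":0,"gripper":5}]' | grep force
python3 to.py -90 -130 70
python3 -m creep '[{"translation":[0,-2,0],"roll":0,"gripper":5},{"translation":[0,-5,0],"roll":0,"gripper":5},{"translation":[0,-8,0],"roll":0,"gripper":5},{"translation":[0,-10,0],"roll":0,"gripper":5},{"translation":[0,-10,0],"roll":0,"gripper":5}]' | grep force
python3 to.py -90 -130 70
```

```text
ft_force: [-6.2, 1.4, 8.5]
grip_force: 25.0
t 14.97 tool [  0.5 -11.4  -0.2] roll 0.0 railpos [ -89.5 -118.6   69.8] F [-6.2  1.4  8.5] w 14.2 gf 25.0 q [-0.42  0.71  1.69  0.    0.76 -1.97] target [ 0.557 -0.14   0.07 ]
ft_force: [-6.1, 2.3, 8.0]
grip_force: 25.0
t 15.38 tool [ 0.4 -1.4 -0.2] roll 0.0 railpos [ -89.6 -128.6   69.8] F [-6.1  2.3  8. ] w 13.6 gf 25.0 q [-0.44  0.71  1.68  0.    0.76 -1.98] target [ 0.557 -0.14   0.07 ]
```

```bash
python3 -m creep '[{"translation":[0,-1.5,0],"roll":0,"gripper":5},{"translation":[0,-3,0],"roll":0,"gripper":5},{"translation":[0,-3,0],"roll":0,"gripper":5}]' | grep force
python3 to.py -90 -130 70
python3 -m creep '[{"translation":[0,-1.5,0],"roll":0,"gripper":5},{"translation":[0,-3,0],"roll":0,"gripper":5},{"translation":[0,-3,0],"roll":0,"gripper":5}]' | grep force
python3 to.py -90 -130 70
```

```text
ft_force: [-4.5, 9.8, 8.7]
grip_force: 25.0
t 15.63 tool [ 0.3 -1.1 -0.3] roll -0.1 railpos [ -89.7 -128.8   69.7] F [-4.5  9.8  8.7] w 13.9 gf 25.0 q [-0.44  0.71  1.68  0.01  0.76 -1.99] target [ 0.557 -0.14   0.07 ]
ft_force: [-1.0, 17.5, 10.1]
grip_force: 25.0
t 15.88 tool [ 0.2 -0.8 -0.3] roll -0.1 railpos [ -89.8 -129.2   69.7] F [-1.  17.5 10.1] w 14.0 gf 25.0 q [-0.44  0.71  1.68  0.01  0.77 -1.99] target [ 0.557 -0.14   0.07 ]
```

```bash
python3 -m creep '[{"translation":[1,2.5,0],"roll":0,"gripper":5},{"translation":[2,4.5,0.3],"roll":0,"gripper":5},{"translation":[2,4.5,0.3],"roll":0,"gripper":34},{"translation":[2,4.5,0.3],"roll":0,"gripper":34},{"translation":[2,4.5,0.3],"roll":0,"gripper":34}]' | grep force
python3 to.py -90 -130 70
python3 -m creep '[{"translation":[5,0,-10],"roll":0,"gripper":34},{"translation":[10,0,-40],"roll":0,"gripper":34},{"translation":[30,0,-70],"roll":0,"gripper":34},{"translation":[65,20,-90],"roll":0,"gripper":34},{"translation":[100,50,-110],"roll":0,"gripper":34}]' | grep force
python3 -m creep '[{"translation":[20,35,0],"roll":0,"gripper":34},{"translation":[30,75,0],"roll":0,"gripper":34},{"translation":[35,115,0],"roll":0,"gripper":34},{"translation":[35,150,0],"roll":0,"gripper":34},{"translation":[35,185,0],"roll":0,"gripper":34}]' | grep force
python3 to.py -90 -130 70
python3 - <<'E'
from h import *
a=viewer.camera("top")[120:270,140:410];b=viewer.camera("scene")[125:235,220:385]
cv2.imwrite("pics/v8.png",np.vstack([cv2.resize(a,(500,278),interpolation=cv2.INTER_CUBIC),cv2.resize(b,(500,320),interpolation=cv2.INTER_CUBIC)]))
E
```

```text
ft_force: [-0.0, -0.2, -0.6]
grip_force: 0.0
t 16.3 tool [ 2.5  1.8 -0.5] roll 0.1 railpos [ -87.5 -131.8   69.5] F [-0.  -0.2 -0.6] w 26.5 gf 0.0 q [-0.44  0.71  1.68 -0.    0.75 -1.99] target [ 0.557 -0.14   0.07 ]
ft_force: [-1.3, 0.9, -0.5]
grip_force: 0.0
ft_force: [0.8, -0.5, 0.5]
grip_force: 0.0
t 17.13 tool [-125.1 -227.1  106. ] roll -0.0 railpos [-215.1   97.1  175.9] F [ 0.8 -0.5  0.5] w 33.9 gf 0.0 q [-0.05  0.4   1.94 -0.    0.81 -1.59] target [ 0.557 -0.14   0.07 ]
```

View pics/v8.png

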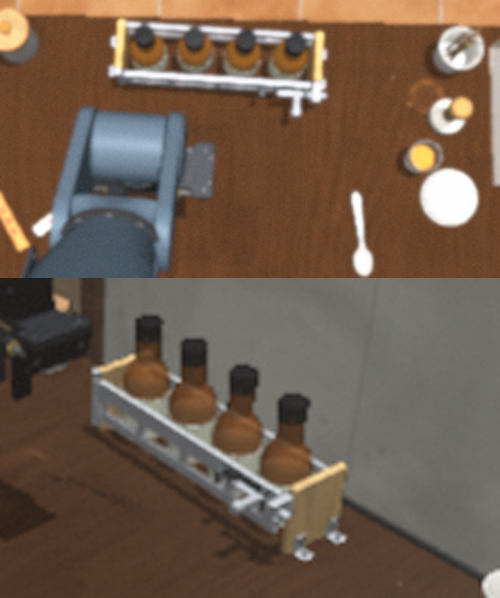

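All four bottles stand in the rail and the gate lies flat across the front. The knob, at (297,95) in the top part, sits right beside the keeper. The spoon, lid and tamper are untouched.

```bash
python3 -c "
from rig import hand_in
print(hand_in())"
```

```text
the job is handed in; nothing more can be done
None
```

I stood the toppled bottle back up in the empty place, swung the gate fully shut and slid the bolt about 32 mm to its hard stop in the keeper, and handed the job in at about 17 s; the verdict was not returned.

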